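# Pack the sandal maker's kit box and shut it

## Task

With the telescoping case standing on the bench, push its tubes fully home, innermost first. Then pack the case, the wooden shoe last and the round steel tin side by side on the floor of the open box, case and tin standing upright and the last sole down, and shut the box's hinged lid completely. Leave the other things on the bench where they are.

Things in the scene. Friction and masses are not known exactly. Their poses are not given: they have to be found in the camera images.
- kit_box: Open-topped light wooden box, fixed to the bench: outside 228 (its x) x 272 (its y) x 80 mm high, walls and floor 6 mm, inside 216 x 260 x 74 mm deep. Origin: centre of its underside, on the bench; z up. The lid is hinged along the top of its +x wall; the box stands turned so that +x points roughly to the robot's left and +y roughly towards the robot.
- lid (a joint): Lid angle in rad: 0 = shut flat on the rim, about 1.57 = standing straight up; starts between 1.57 and 1.75 (upright or leaning slightly out). The hinge is stiff (0.5 N m of friction, lid 250 g): the lid stays where it is left; pushing it at its edge takes 2 to 5 N.
- lid_hinge (a point): Point on the lid's hinge line, at the middle of its length: in the box's frame at x = 114, y = 0, z = 80 mm. The lid is a wooden board 228 x 272 mm, 10 mm thick, lying on the rim when shut (its top then 90 mm above the bench).
- lid_lip (a point): Middle of the finger lip, a 12 mm wide, 90 mm long, 10 mm thick dark strip on the lid's free edge, 233 mm from the hinge. When the lid is shut the lip overhangs the box's -x wall.
- case: Telescoping awl case, three aluminium tubes one in another, standing upright on the bench, loose. Its outer tube is 52 mm in diameter and 56 mm high, with a closed bottom: the part to hold it by. 67 mm high in all when collapsed, up to 139 mm when drawn out; 210 g. Origin: centre of its underside; z up along the tubes.
- case_inner (a joint): How far the innermost tube (32 mm in diameter, with a 36 mm wide, 8 mm high dark cap) is drawn out of the middle one, in m: 0 = fully home, at most 0.036. Slides with 2 N of friction, stays where it is left.
- case_mid (a joint): How far the middle tube (42 mm in diameter, with a 44 mm wide, 3 mm high rim) is drawn out of the outer one, in m: 0 = fully home, at most 0.036. Slides with 6 N of friction, so that a steady press on the cap drives the innermost tube home first and then this one.
- case_top (a point): Centre of the top of the cap of the case's innermost tube.
- last: Wooden shoe last (foot form) lying sole down on the bench, loose: 170 mm long, 62 mm wide at the ball, 60 mm high at the heel end, low at the toe; 200 to 420 g. Origin: middle of the sole, on the underside; +x points to the toe (tip at x = +86, heel end at x = -84 mm), z up. The high rear part (x from -83 to +9 mm) has flat upright sides 42 mm apart (y = -21 to +21 mm) up to z = 50 mm, rounded off above to the top at 60 mm.
- last_grip (a point): Where to take the last from above, across its 42 mm width: in its frame at x = -25, y = 0, z = 45 mm.
- tin: Round steel rivet tin with a closed lid, standing upright, loose: 60 mm in diameter (62 mm at the lid, from 37 mm up), 52 mm high; 170 to 350 g. Origin: centre of its underside; z up.
- glue_jar: Bystander: amber glass jar, 40 mm in diameter, 85 mm high, standing. Origin: centre of its underside.
- pincers: Bystander: dark steel pincers lying flat, 180 mm long.
- hammer: Bystander: hammer lying flat, 240 mm long.
- sandal_a: Bystander: leather sandal, 232 mm long, 40 mm high, on the bench's far side.
- sandal_b: Bystander: the other sandal, same size, on the bench's far side.
- stone: Bystander: grey sharpening stone, 50 x 150 x 25 mm, near the robot.
Not all that is in view belongs to the job. Leave any orange or purple look-alike of the last alone. What is shaped like the tin but pink is not meant.

How it is judged (in metres and radians):
On the way, in this order (a step that is already met when the one before it is completed fails the run):
1. the innermost tube is pushed fully home while the case is still on the bench (value of joint case_inner below 0.004 m and height (world z) of case below 0.02 m and horizontal distance between case and kit_box above 0.15 m), for 0.04 s.
2. then the middle tube is fully home too, the case still upright on the bench (value of joint each of case_inner, case_mid below 0.004 m and angle between case's own z axis and vertical below 0.15 rad and horizontal distance between case and kit_box above 0.15 m), for 0.1 s.
3. case, last and tin all stand on the floor of the box (x of case in the frame of kit_box between -0.108 and 0.108 m and y of case in the frame of kit_box between -0.13 and 0.13 m and z of each of case, last, tin in the frame of kit_box below 0.016 m and angle between each of case, last, tin's own z axis and vertical below 0.15 rad and x of last in the frame of kit_box between -0.108 and 0.108 m and y of last in the frame of kit_box between -0.13 and 0.13 m and x of tin in the frame of kit_box between -0.108 and 0.108 m and y of tin in the frame of kit_box between -0.13 and 0.13 m), for 0.2 s.
4. the lid is shut (value of joint lid below 0.03 rad), for 0.2 s.
At the end, for the whole second after the job is handed in: Case, last and tin all rest inside the box, each with its underside on the box's floor (within 10 mm) and upright to 0.15 rad; both tubes of the case are home to 4 mm; the lid is shut to 0.03 rad; all at rest (all of step 3 and value of joint each of case_inner, case_mid below 0.004 m and linear speed of each of case, last, tin below 0.03 m/s and value of joint lid below 0.03 rad); the robot touches nothing.
It fails at once if a bystander is moved by more than 30 mm or the jar is knocked over (distance of any of glue_jar, pincers, hammer, sandal_a, sandal_b, stone from where it was at the start of the episode above 0.03 m or angle between glue_jar's own z axis and vertical above 0.5 rad).
It also fails if it takes over 72 s, if anything falls off the work surface, if the arm or the gripper's body presses on something with over 40 N, if the wrist force passes 120 N, or if a joint passes its speed limit or range.

## Robot

A 6-joint arm with a two-finger parallel gripper is mounted at the origin on the work surface. World frame = base frame: x ahead of the robot, y to its left, z up, the work surface at z = 0. Lengths are in m, angles in degrees, forces in N, time in s.
With the tool pointing down it reaches from about 0.325 to 0.9 m from the base axis. Payload 3.5 kg.
Tool frame: the origin (TCP) lies between the finger pads; the fingertips stand 11 mm ahead of it and the grasp point (between the pads) lies 8 mm behind it; z points along the fingers, y is the line along which they close (so a half turn about z gives the same grasp; the last joint's range is limited). The gripper opens to 85 mm and grips with 20 to 120 N. Pads are 22 mm wide; open, the fingers measure 114 mm over their backs; the gripper's body (76 mm by 85 mm) begins 54 mm behind the grasp point. The pads swing forward as they close: fully open they stand 13 mm farther back than shut.
Start: joints at [67.529, 15.837, -1.513, 72.651, 0, 84.076], TCP at [0.178, 0.599, 0.242] pointing down, gripper open.
Joint ranges: [-178.77, 178.77], [-48.84, 107.48], [-61.69, 71.31], [-111.58, 123.2], [-90, 87.43], [-180, 180]. Speed limits (degrees/s): [147.25, 147.25, 180, 180, 180, 180].

## Interface

Orientations are given as [roll, pitch, yaw] about the fixed x, y, z axes, in that order (R = Rz(yaw) Ry(pitch) Rx(roll)).
In Python, from station import status, eyes, order gives the robot as it stands.
- The arm moves only by the tool step_arm, never from a script. Its argument "increments" is a list that holds one entry, the list of rows, each a list of 7 numbers: the turn, a rotation vector about the tool's x, y, z normalised to -1 to 1, where 1 is 0.1 rad, then the shift along the tool's x, y, z normalised to -1 to 1, where 1 is 2 cm, then the closure, from -1 (fully open) to 1 (shut). A call has 1 to 20 rows; each row shifts and turns the commanded pose from where the row before left it, along the tool's axes as they then stand; what a row does not reach is not made up. A row lasts 1/12 s, in which the tool goes at most 41.7 mm and 7.16 degrees, less where a joint would pass 70% of its speed; a pose out of reach is approached as far as the arm can. A call with a number of a shift or a turn outside -1 to 1 is refused whole. A call with a gripper value outside its range is refused whole. The fingers move at their own pace and stop on an object; "newtons" is the grip in N (left out, the last holds). Time passes only in rows, so rows that do not move let the fingers close. It gives the time, the measured TCP pose, the force, the opening and the grip force at its end, in the units of the state.
- status.observe(): the state, without advancing time (a new reading comes with each control period).
- eyes.snapshot(name): name is "scene" or "top"; returns a dict with "image" (480x640x3 uint8, red, green, blue), "fx", "fy", "cx", "cy" (pixels), "xyz" and "orientation" of the camera in the world. Camera axes: x right, y up, looking along -z (the intrinsics and any distortion apply to the point x, -y, -z); pixel columns grow to the right and rows downward; lengths in m; the calibration is good to about 2 mm. A picture is of the moment at which its call begins. There is no depth.
- order.finish_job(): hands the job in; it is judged then, once.
The state is a dict: "time": time; "joint_positions": joint angles; "qd": joint speeds; "joint_torque": joint torques, N m; "position": TCP position; "orientation": TCP orientation; "ft_force": force on the tool from outside, world axes, zero at the start; "wrist_torque": the same for the moment, N m; "grip_width": finger opening in m; "grasp_force": force on a finger pad.
Only numpy, scipy, OpenCV 4.12 (cv2) and the standard library are available. Lean on these libraries where they do the work, as an engineer would, in place of code of your own. Each camera call takes 0.05 s, during which the arm holds its last target. There are 200 camera calls.

## Working session

There is one attempt and no reset: what is moved stays moved. The work goes in short steps, Python scripts to look and compute and a tool call to move; the robot and the scene stay as the last step left them, time stands still between calls to the robot, and variables do not carry over. Pictures are saved under pics/ and viewed, at most 10 in all, crops included, and the job is handed in when it is done.

Besides the shell and the picture viewer there is one more tool, called after "Call:" in YAML: its name, and indented under it one key for each argument. step_arm: Moves the arm, as the interface text tells. Scaled input: -1 to 1 covers 2 cm each way for a shift and 0.1 rad each way for a turn. Its arguments: {"type":"object","properties":{"increments":{"type":"array","items":{"type":"array","items":{"type":"array","items":{"type":"number"}}}},"newtons":{"type":"number"}},"required":["increments"]}

```bash
mkdir -p pics
python3 - <<'E'
from station import status, eyes
import cv2,json
print(status.observe())
for n in("scene","top"):
    s=eyes.snapshot(n); im=s.pop("image"); print(n,s); cv2.imwrite(f"pics/{n}0.png",im[:,:,::-1]); json.dump({k:(list(v) if hasattr(v,'__len__') else v) for k,v in s.items()},open(f"{n}.json","w"),default=float)
E
```

```text
{'time': 0.0, 'joint_positions': array([ 6.75288512e+01,  1.58794493e+01, -1.60080550e+00,  7.26515982e+01,
        8.15093019e-04,  8.40768901e+01]), 'qd': array([-0.0254161 ,  0.06241305, -0.02224024,  0.01517575, -0.03475057,
        0.05350622]), 'joint_torque': array([ 1.25655561e-04, -4.45511663e+01,  2.95200419e+01,  1.63386535e-02,
        3.45241608e-05,  7.90551038e-07]), 'position': array([0.17770256, 0.59838592, 0.24112243]), 'orientation': array([-1.79868935e+02, -1.44171330e-02,  1.63451944e+02]), 'ft_force': array([ 0.18358678,  0.04762798, -0.43220817]), 'wrist_torque': array([ 0.00482738, -0.04784122, -0.00040422]), 'grasp_force': 0.0, 'grip_width': 0.08552836662744918}
scene {'fx': 443.4643966347349, 'fy': 443.4643966347349, 'cx': 322.37778075104865, 'cy': 236.47673478947826, 'xyz': array([ 1.06025284, -0.3062164 ,  0.90763334]), 'orientation': array([34.42452747,  0.49079363, 65.03304384])}
top {'fx': 578.3295909742861, 'fy': 578.3295909742861, 'cx': 320.1629198969693, 'cy': 241.32512355047726, 'xyz': array([ 0.23170754, -0.06902251,  1.47799116]), 'orientation': array([ 12.33085888,  -0.32368037, -89.91594972])}
```

View pics/scene0.png

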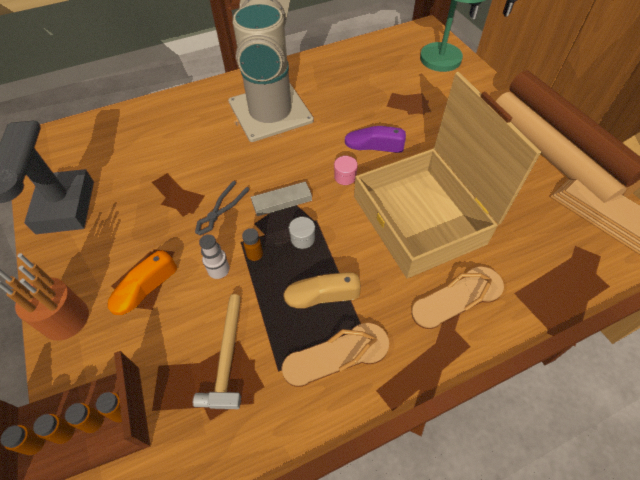

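View pics/top0.png

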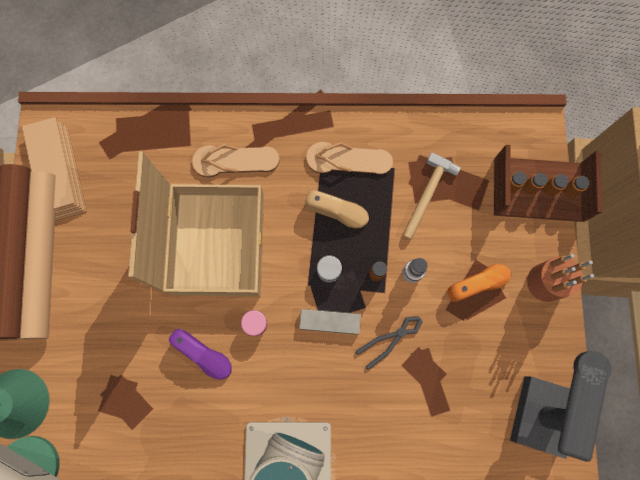

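The top view shows these candidates:
- **Last:** tan at (337,209). The look-alikes are purple (200,355) and orange (480,282); the sandals are at (235,160) and (350,160).
- **Tin:** grey at (329,268). The look-alike is pink at (253,323).
- **Case:** grey with a dark cap at (415,268). The amber jar is at (378,270), and there are jars in the rack.
- **Box:** centred at about (213,240), with the lid standing on its left side.

I choose tan, grey and the grey telescope, and will check them in close crops.

```bash
cat > h.py <<'E'
import numpy as np, json
from scipy.spatial.transform import Rotation as R
C={n:json.load(open(f"{n}.json")) for n in("scene","top")}
def w(n,u,v,z):
    c=C[n]; d=R.from_euler('xyz',c['orientation'],degrees=True).apply([(u-c['cx'])/c['fx'],-(v-c['cy'])/c['fy'],-1]); p=np.array(c['xyz']); return (p+d*(z-p[2])/d[2])
def px(n,P):
    c=C[n]; q=R.from_euler('xyz',c['orientation'],degrees=True).inv().apply(np.array(P)-c['xyz']); return np.array([c['cx']-c['fx']*q[0]/q[2], c['cy']+c['fy']*q[1]/q[2]])
E
python3 - <<'E'
import cv2
from h import *
t=cv2.imread("pics/top0.png"); s=cv2.imread("pics/scene0.png")
cv2.imwrite("pics/c1.png",cv2.resize(t[180:300,290:450],(800,600),interpolation=cv2.INTER_CUBIC))
cv2.imwrite("pics/c2.png",cv2.resize(t[172:304,120:296],(800,600),interpolation=cv2.INTER_CUBIC))
print("tcp px",px("top",[.178,.599,.24]),px("scene",[.178,.599,.24]))
for n,u,v,z in[("top",329,268,.052),("scene",302,226,.052),("top",418,265,.13),("scene",207,243,.13),("top",378,268,.085),("scene",251,236,.085)]:print(n,u,v,w(n,u,v,z))
E
```

```text
tcp px [ -6.69548881 393.87987734] [487.96740586  17.72386047]
top 329 268 [ 0.47527017 -0.09880535  0.052     ]
scene 302 226 [ 0.47742595 -0.09640744  0.052     ]
top 418 265 [ 0.46965622 -0.3078777   0.13      ]
scene 207 243 [ 0.48533596 -0.31447508  0.13      ]
top 378 268 [ 0.46992472 -0.21780336  0.085     ]
scene 251 236 [ 0.47619839 -0.21955564  0.085     ]
```

View pics/c1.png

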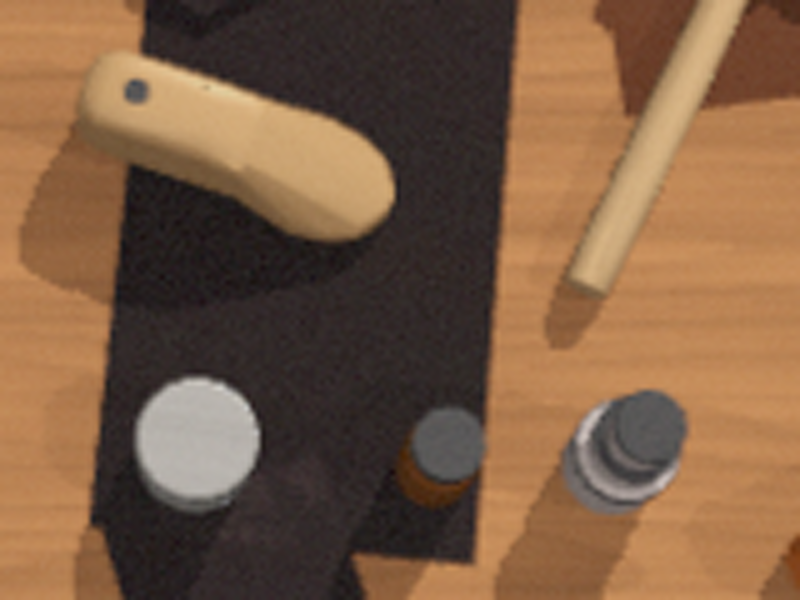

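View pics/c2.png

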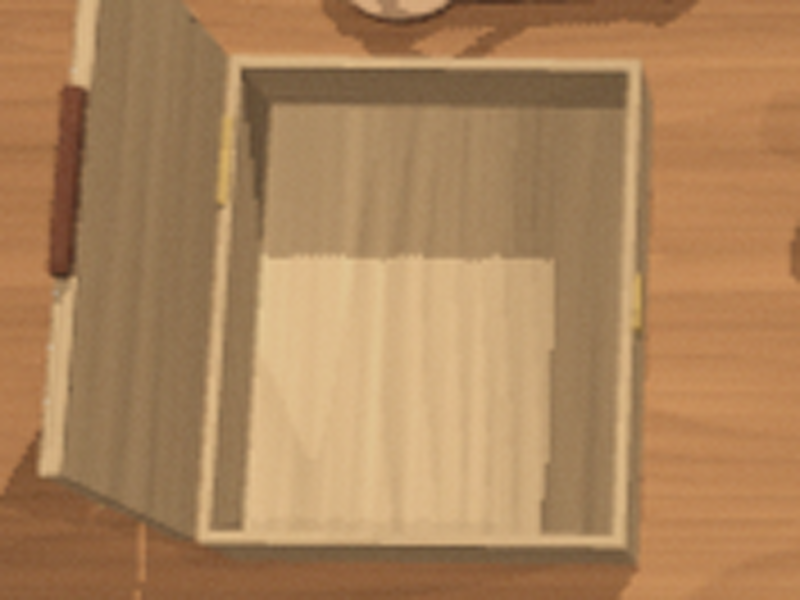

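Crop c1 confirms the tan last (heel screw left, toe right), the grey tin lid at (197,440), the jar cap at (448,443) and the telescope cap at (650,427). Crop c2 shows the rim corners at (232,57), (641,60), (630,548) and (197,542), with the lip at (68,180).

Run:
```python
from h import *
np.set_printoptions(precision=4,suppress=True)
a=lambda X,Y,z:w("top",290+X/5-.4,180+Y/5-.4,z)
b=lambda X,Y,z:w("top",120+X/4.545-.4,172+Y/4.545-.4,z)
print("tin",a(197,440,.052),"jar",a(448,443,.085))
for z in(.1,.11,.12,.13,.139):print("cap",z,a(650,427,z),w("scene",207,240,z))
print("case bottom front",a(607,515,0), "outer tube L/R", a(565,450,.05),a(678,450,.05))
P=[a(150,56,.052),a(260,97,.052),a(110,150,0),a(235,190,0)]
d=P[1]-P[0];e=P[3]-P[2];print(P,np.degrees([np.arctan2(d[1],d[0]),np.arctan2(e[1],e[0])]))
n=np.array([-d[1],d[0]])/np.hypot(*d[:2]);print("width",n@(P[2]-P[0])[:2])
print("heel",a(78,110,.03),"toe",a(396,190,.012))
B=[b(232,57,.08),b(641,60,.08),b(630,548,.08),b(197,542,.08)];print("box",np.array(B),np.mean(B,0),[np.linalg.norm(B[i]-B[i-1]) for i in range(4)])
for i,j in((0,3),(1,2),(1,0),(2,3)):print(np.degrees(np.arctan2(*(B[j]-B[i])[1::-1])))
print("lip",b(68,180,.31))
```

```text
tin [ 0.4763 -0.0988  0.052 ] jar [ 0.4694 -0.2207  0.085 ]
cap 0.1 [ 0.475  -0.3171  0.1   ] [ 0.4555 -0.3125  0.1   ]
cap 0.11 [ 0.4732 -0.3153  0.11  ] [ 0.463  -0.3124  0.11  ]
cap 0.12 [ 0.4714 -0.3135  0.12  ] [ 0.4704 -0.3123  0.12  ]
cap 0.13 [ 0.4697 -0.3117  0.13  ] [ 0.4779 -0.3123  0.13  ]
cap 0.139 [ 0.4681 -0.31    0.139 ] [ 0.4847 -0.3122  0.139 ]
case bottom front [ 0.4465 -0.3113  0.    ] outer tube L/R [ 0.472  -0.2831  0.05  ] [ 0.4721 -0.3397  0.05  ]
[array([ 0.6765, -0.075 ,  0.052 ]), array([ 0.6547, -0.1315,  0.052 ]), array([ 0.6407, -0.0541,  0.    ]), array([ 0.619 , -0.1202,  0.    ])] [-111.0803 -108.1605]
width -0.04090246841980455
heel [ 0.6539 -0.0377  0.03  ] toe [ 0.6162 -0.2041  0.012 ]
box [[0.6841 0.3013 0.08  ]
 [0.6831 0.0742 0.08  ]
 [0.4106 0.0737 0.08  ]
 [0.4133 0.3046 0.08  ]] [0.5478 0.1884 0.08  ] [np.float64(0.2707906245095608), np.float64(0.22714963658014223), np.float64(0.27248452704926485), np.float64(0.23100461522801508)]
179.2966511718437
-179.8912480802329
89.74891625704727
89.32801642396299
lip [0.5504 0.3122 0.31  ]
```

Call:
step_arm:
  increments:
    - [[0,0,0.986,0,0,0,1],[0,0,0.986,0,0,0,1],[0,0,0.986,0,0,0,1],[0,0,0.986,0,0,0,1],[0,0,0.986,0,0,0,1],[0,0,0.986,0,0,0,1],[0,0,0.986,0,0,0,1],[0,0,0.986,0,0,0,1],[0,0,0.986,0,0,0,1],[0,0,0.986,0,0,0,1],[0,0,0.986,0,0,0,1],[0,0,0.986,0,0,0,1],[0,0,0.986,0,0,0,1],[0,0,0,-0.99,0.4,0,1],[0,0,0,-0.99,0.4,0,1],[0,0,0,-0.99,0.4,0,1],[0,0,0,-0.99,0.4,0,1],[0,0,0,-0.99,0.4,0,1],[0,0,0,-0.99,0.4,0,1],[0,0,0,-0.99,0.4,0,1]]
  newtons: 50

```text
time: 1.77
position: [0.234, 0.4592, 0.2417]
orientation: [-180.0, 0.1, 90.0]
ft_force: [0.5, -0.9, 0.3]
grip_width: -0.0001
grasp_force: 0.0
```

Call:
step_arm:
  increments:
    - [[0,0,0,-0.99,0.4,0,1],[0,0,0,-0.99,0.4,0,1],[0,0,0,-0.99,0.4,0,1],[0,0,0,-0.99,0.4,0,1],[0,0,0,-0.99,0.4,0,1],[0,0,0,-0.99,0.4,0,1],[0,0,0,-0.99,0.4,0,1],[0,0,0,-0.99,0.4,0,1],[0,0,0,-0.99,0.4,0,1],[0,0,0,-0.99,0.4,0,1],[0,0,0,-0.99,0.4,0,1],[0,0,0,-0.99,0.4,0,1],[0,0,0,-0.99,0.4,0,1],[0,0,0,-0.99,0.4,0,1],[0,0,0,-0.99,0.4,0,1],[0,0,0,-0.99,0.4,0,1],[0,0,0,-0.99,0.4,0,1],[0,0,0,-0.99,0.4,0,1],[0,0,0,-0.99,0.4,0,1],[0,0,0,-0.99,0.4,0,1]]

```text
time: 3.43
position: [0.3939, 0.0635, 0.2419]
orientation: [-180.0, -0.0, 90.0]
ft_force: [0.8, 0.2, 0.5]
grip_width: 0.0001
grasp_force: 0.0
```

Call:
step_arm:
  increments:
    - [[0,0,0,-0.988,0.203,0,1],[0,0,0,-0.988,0.203,0,1],[0,0,0,-0.988,0.203,0,1],[0,0,0,-0.988,0.203,0,1],[0,0,0,-0.988,0.203,0,1],[0,0,0,-0.988,0.203,0,1],[0,0,0,-0.988,0.203,0,1],[0,0,0,-0.988,0.203,0,1],[0,0,0,-0.988,0.203,0,1],[0,0,0,-0.988,0.203,0,1],[0,0,0,-0.988,0.203,0,1],[0,0,0,-0.988,0.203,0,1],[0,0,0,-0.988,0.203,0,1],[0,0,0,-0.988,0.203,0,1],[0,0,0,-0.988,0.203,0,1],[0,0,0,-0.988,0.203,0,1],[0,0,0,-0.988,0.203,0,1],[0,0,0,-0.988,0.203,0,1],[0,0,0,-0.988,0.203,0,1],[0,0,0,0,0,0,1]]

```text
time: 5.1
position: [0.472, -0.3141, 0.2417]
orientation: [180.0, 0.1, 89.9]
ft_force: [-0.2, 0.2, 0.2]
grip_width: 0.0
grasp_force: 0.0
```

Call:
step_arm:
  increments:
    - [[0,0,0,0.1,-0.05,1,1],[0,0,0,0,0,1,1],[0,0,0,0,0,1,1],[0,0,0,0,0,1,1],[0,0,0,0,0,1,1],[0,0,0,0,0,0.3,1],[0,0,0,0,0,0.3,1],[0,0,0,0,0,0.3,1],[0,0,0,0,0,0.3,1],[0,0,0,0,0,0.3,1],[0,0,0,0,0,0.3,1],[0,0,0,0,0,0.3,1],[0,0,0,0,0,0.3,1],[0,0,0,0,0,0,1]]

```text
time: 6.27
position: [0.4695, -0.3081, 0.0934]
orientation: [-179.9, -0.1, 90.0]
ft_force: [-0.2, 1.3, -0.8]
grip_width: -0.0
grasp_force: 0.0
```

Run:
```python
from station import eyes,status
import cv2,numpy as np
s=eyes.snapshot("scene")["image"][:,:,::-1]; t=eyes.snapshot("top")["image"][:,:,::-1]
a=cv2.resize(s[180:300,150:310],(400,300),interpolation=3) if 0 else cv2.resize(s[170:300,150:323],(400,300),interpolation=2)
b=cv2.resize(t[200:330,340:513],(400,300),interpolation=2)
cv2.imwrite("pics/p1.png",np.hstack([a,b])); print(status.observe()["ft_force"])
```

```text
[-0.77671552 -0.06896064  0.64715832]
```

View pics/p1.png

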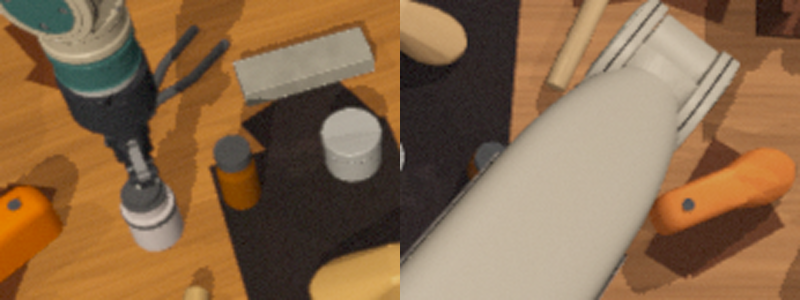

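The fingers sit on the cap at about (150,195) in the left crop, with the case upright and partly collapsed. The jar is untouched. I'll carry on pressing.

Call:
step_arm:
  increments:
    - [[0,0,0,0,0,0.2,1],[0,0,0,0,0,0.2,1],[0,0,0,0,0,0.2,1],[0,0,0,0,0,0.15,1],[0,0,0,0,0,0,1],[0,0,0,0,0,0,1]]

```text
time: 6.87
position: [0.4709, -0.3094, 0.0795]
orientation: [179.9, 0.1, 90.0]
ft_force: [0.8, 0.3, -0.4]
grip_width: -0.0
grasp_force: 0.3
```

Call:
step_arm:
  increments:
    - [[0,0,0,0,0,0.1,1],[0,0,0,0,0,0.1,1],[0,0,0,0,0,0,1]]

```text
time: 7.12
position: [0.471, -0.3095, 0.0778]
orientation: [179.9, 0.1, 90.0]
ft_force: [-3.0, 3.7, 17.1]
grip_width: -0.0002
grasp_force: 7.9
```

Call:
step_arm:
  increments:
    - [[0,0,0,0,0,-1,1],[0,0,0,0,0,-1,-1],[0,0,0,0,0,-1,-1],[0,0,0,0,0,0,-1],[0,0,0,0,0,0,-1],[0,0,0,0,0,0,-1],[0,0,0,0,0,0,-1],[0,0,0,0,0,0,-1]]
  newtons: 50

```text
time: 7.78
position: [0.4694, -0.3081, 0.1338]
orientation: [-179.9, -0.1, 90.0]
ft_force: [-0.2, -0.0, 0.2]
grip_width: 0.0834
grasp_force: 0.0
```

Run:
```python
from station import eyes
import cv2,numpy as np
s=eyes.snapshot("scene")["image"][:,:,::-1]
cv2.imwrite("pics/p2.png",cv2.resize(s[190:310,150:310],(640,480),interpolation=2))
```

```text
(no output)
```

View pics/p2.png

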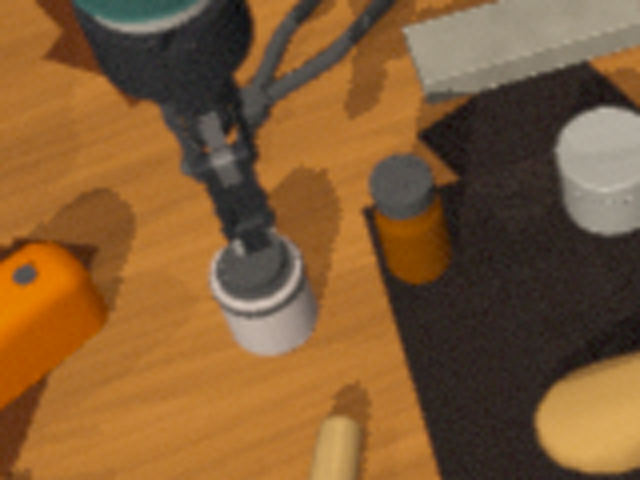

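The case is collapsed and upright, with its cap at about (252,267) in the crop, which is pixel (213,256.5).

```bash
python3 -c "
from h import *;print(w('scene',212.7,256.4,.067))"
```

```text
[ 0.47906907 -0.31397353  0.067     ]
```

Call:
step_arm:
  increments:
    - [[0,0,0,-0.2,0.2,0,-1],[0,0,0,0,0,1,-1],[0,0,0,0,0,1,-1],[0,0,0,0,0,1,-1],[0,0,0,0,0,1,-1],[0,0,0,0,0,0.9,-1],[0,0,0,0,0,0.45,-1],[0,0,0,0,0,0,1],[0,0,0,0,0,0,1],[0,0,0,0,0,0,1],[0,0,0,0,0,0,1],[0,0,0,0,0,0,1],[0,0,0,0,0,0,1]]
  newtons: 50

```text
time: 8.92
position: [0.4753, -0.3137, 0.0296]
orientation: [179.9, 0.1, 90.0]
ft_force: [0.6, 0.3, 2.2]
grip_width: 0.0511
grasp_force: 52.4
```

Call:
step_arm:
  increments:
    - [[0,0,0,0,0,-1,1],[0,0,0,0,0,-1,1],[0,0,0,0,0,-1,1],[0,0,0,0,0,-1,1],[0,0,0,0,0,-1,1],[0,0,0,0,0,-1,1],[0,0,0,0,0,-1,1],[0,0,0,0.968,0.223,0,1],[0,0,0,0.968,0.223,0,1],[0,0,0,0.968,0.223,0,1],[0,0,0,0.968,0.223,0,1],[0,0,0,0.968,0.223,0,1],[0,0,0,0.968,0.223,0,1],[0,0,0,0.968,0.223,0,1],[0,0,0,0.968,0.223,0,1],[0,0,0,0.968,0.223,0,1],[0,0,0,0.968,0.223,0,1],[0,0,0,0.968,0.223,0,1],[0,0,0,0.968,0.223,0,1],[0,0,0,0.968,0.223,0,1]]

```text
time: 10.58
position: [0.5319, -0.06, 0.1682]
orientation: [-180.0, -0.0, 90.0]
ft_force: [0.1, 0.1, -2.3]
grip_width: 0.0506
grasp_force: 52.7
```

Call:
step_arm:
  increments:
    - [[0,0,0,0.968,0.223,0,1],[0,0,0,0.968,0.223,0,1],[0,0,0,0.968,0.223,0,1],[0,0,0,0.968,0.223,0,1],[0,0,0,0.968,0.223,0,1],[0,0,0,0.968,0.223,0,1],[0,0,0,0.968,0.223,0,1],[0,0,0,0.968,0.223,0,1],[0,0,0,0.968,0.223,0,1],[0,0,0,0.968,0.223,0,1],[0,0,0,0.968,0.223,0,1],[0,0,0,0.968,0.223,0,1],[0,0,0,0.968,0.223,0,1],[0,0,0,0.968,0.223,0,1],[0,0,0,0.968,0.223,0,1],[0,0,0,0,0,0,1],[0,0,0,0,0,0,1]]

```text
time: 12.0
position: [0.5987, 0.23, 0.1679]
orientation: [-180.0, 0.0, 90.1]
ft_force: [0.2, -0.2, -1.9]
grip_width: 0.051
grasp_force: 52.8
```

Call:
step_arm:
  increments:
    - [[0,0,0,0,0,1,1],[0,0,0,0,0,1,1],[0,0,0,0,0,1,1],[0,0,0,0,0,1,1],[0,0,0,0,0,1,1],[0,0,0,0,0,0.8,1],[0,0,0,0,0,0.4,1],[0,0,0,0,0,0.25,1],[0,0,0,0,0,0,1],[0,0,0,0,0,0,1]]

```text
time: 12.83
position: [0.5996, 0.229, 0.04]
orientation: [180.0, -0.0, 90.0]
ft_force: [-0.0, 0.1, -1.7]
grip_width: 0.0511
grasp_force: 52.8
```

Call:
step_arm:
  increments:
    - [[0,0,0,0,0,0.1,1],[0,0,0,0,0,0.08,1],[0,0,0,0,0,0,1]]

```text
time: 13.08
position: [0.5996, 0.2294, 0.0363]
orientation: [179.9, -0.0, 90.0]
ft_force: [0.2, -0.3, -1.2]
grip_width: 0.0509
grasp_force: 52.8
```

Call:
step_arm:
  increments:
    - [[0,0,0,0,0,0,-1],[0,0,0,0,0,0,-1],[0,0,0,0,0,0,-1],[0,0,0,0,0,0,-1],[0,0,0,0,0,0,-1],[0,0,0,0,0,-1,-1],[0,0,0,0,0,-1,-1],[0,0,0,0,0,-1,-1],[0,0,0,0,0,-1,-1],[0,0,0,0,0,-1,-1],[0,0,0,-0.965,-0.364,-0.2,-1],[0,0,0,-0.965,-0.364,0,-1],[0,0,0,-0.965,-0.364,0,-1],[0,0,0,-0.965,-0.364,0,-1],[0,0,0,-0.965,-0.364,0,-1],[0,0,0,-0.965,-0.364,0,-1],[0,0,0,-0.965,-0.364,0,-1],[0,0,0,-0.965,-0.364,0,-1]]

```text
time: 14.58
position: [0.5405, 0.074, 0.1399]
orientation: [180.0, 0.0, 90.0]
ft_force: [-0.3, -0.4, 0.1]
grip_width: 0.0859
grasp_force: 0.0
```

Call:
step_arm:
  increments:
    - [[0,0,0,-0.965,-0.364,0,-1],[0,0,0,-0.965,-0.364,0,-1],[0,0,0,-0.965,-0.364,0,-1],[0,0,0,-0.965,-0.364,0,-1],[0,0,0,-0.965,-0.364,0,-1],[0,0,0,-0.965,-0.364,0,-1],[0,0,0,-0.965,-0.364,0,-1],[0,0,0,-0.965,-0.364,0,-1],[0,0,0,-0.965,-0.364,0,-1],[0,0,0,0,0,0,-1],[0,0,0,0,0,0,-1]]

```text
time: 15.5
position: [0.4752, -0.0995, 0.1399]
orientation: [180.0, -0.0, 89.9]
ft_force: [-0.4, 0.2, 0.3]
grip_width: 0.0857
grasp_force: 0.0
```

Run:
```python
from station import eyes
import cv2,numpy as np
s=eyes.snapshot("scene")["image"][:,:,::-1]
cv2.imwrite("pics/p3.png",cv2.resize(s[130:310,260:500],(800,600),interpolation=2))
```

```text
(no output)
```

View pics/p3.png

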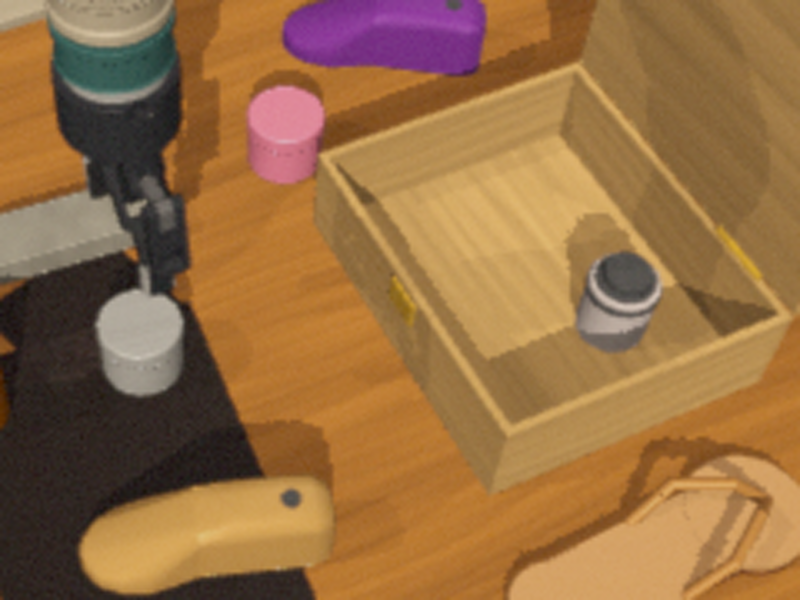

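The case stands upright in the box at (615,300), and the tin at (140,340) lies under the gripper. The tin is next.

Call:
step_arm:
  increments:
    - [[0,0,0,0,0.08,1,-1],[0,0,0,0,0,1,-1],[0,0,0,0,0,1,-1],[0,0,0,0,0,1,-1],[0,0,0,0,0,1,-1],[0,0,0,0,0,0.7,-1],[0,0,0,0,0,0,-1],[0,0,0,0,0,0,1],[0,0,0,0,0,0,1],[0,0,0,0,0,0,1],[0,0,0,0,0,0,1],[0,0,0,0,0,0,1]]
  newtons: 60

```text
time: 16.55
position: [0.4784, -0.099, 0.0271]
orientation: [179.8, 0.0, 90.0]
ft_force: [0.3, 1.4, 5.6]
grip_width: 0.0602
grasp_force: 65.6
```

Call:
step_arm:
  increments:
    - [[0,0,0,0,0,-1,1],[0,0,0,0,0,-1,1],[0,0,0,0,0,-1,1],[0,0,0,0,0,-1,1],[0,0,0,0,0,-1,1],[0,0,0,0,0,-1,1],[0,0,0,0.962,0.01,0,1],[0,0,0,0.962,0.01,0,1],[0,0,0,0.962,0.01,0,1],[0,0,0,0.962,0.01,0,1],[0,0,0,0.962,0.01,0,1],[0,0,0,0.962,0.01,0,1],[0,0,0,0.962,0.01,0,1],[0,0,0,0.962,0.01,0,1],[0,0,0,0.962,0.01,0,1],[0,0,0,0.962,0.01,0,1],[0,0,0,0.962,0.01,0,1],[0,0,0,0.962,0.01,0,1],[0,0,0,0.962,0.01,0,1],[0,0,0,0.962,0.01,0,1]]

```text
time: 18.22
position: [0.4791, 0.1712, 0.1454]
orientation: [-180.0, 0.0, 90.0]
ft_force: [0.5, 0.3, -2.1]
grip_width: 0.06
grasp_force: 66.4
```

Call:
step_arm:
  increments:
    - [[0,0,0,0.962,0.01,0,1],[0,0,0,0.962,0.01,0,1],[0,0,0,0.962,0.01,0,1],[0,0,0,0,0,0,1],[0,0,0,0,0,1,1],[0,0,0,0,0,1,1],[0,0,0,0,0,1,1],[0,0,0,0,0,1,1],[0,0,0,0,0,0.8,1],[0,0,0,0,0,0.5,1],[0,0,0,0,0,0.2,1],[0,0,0,0,0,0,1],[0,0,0,0,0,0,1]]

```text
time: 19.3
position: [0.4815, 0.2281, 0.0362]
orientation: [179.9, -0.0, 90.0]
ft_force: [3.9, -0.4, -3.6]
grip_width: 0.0597
grasp_force: 69.4
```

Call:
step_arm:
  increments:
    - [[0,0,0,0,0,0.1,1],[0,0,0,0,0,0,1],[0,0,0,0,0,0,-1],[0,0,0,0,0,0,-1],[0,0,0,0,0,0,-1],[0,0,0,0,0,0,-1],[0,0,0,0,0,-1,-1],[0,0,0,0,0,-1,-1],[0,0,0,0,0,-1,-1],[0,0,0,0,0,-1,-1],[0,0,0,0,0,-1,-1],[0,0,0,-0.959,0.486,-0.2,-1],[0,0,0,-0.959,0.486,0,-1],[0,0,0,-0.959,0.486,0,-1],[0,0,0,-0.959,0.486,0,-1],[0,0,0,-0.959,0.486,0,-1],[0,0,0,-0.959,0.486,0,-1],[0,0,0,-0.959,0.486,0,-1],[0,0,0,-0.959,0.486,0,-1]]

```text
time: 20.88
position: [0.5574, 0.0741, 0.138]
orientation: [-179.9, -0.0, 90.0]
ft_force: [1.4, 0.2, -0.1]
grip_width: 0.0853
grasp_force: 0.0
```

Call:
step_arm:
  increments:
    - [[0,0,0,-0.959,0.486,0,-1],[0,0,0,-0.959,0.486,0,-1],[0,0,0,-0.959,0.486,0,-1],[0,0,0,-0.959,0.486,0,-1],[0,0,0,-0.959,0.486,0,-1],[0,0,0,-0.959,0.486,0,-1],[0,0,0,-0.959,0.486,0,-1],[0,0,0,-0.959,0.486,0,-1],[0,0,0,-0.959,0.486,0,-1],[0,0,0.855,0,0,0,-1],[0,0,0.855,0,0,0,-1],[0,0,0.855,0,0,0,-1],[0,0,0.855,0,0,0,-1],[0,0,0,0,0,0,-1]]

```text
time: 22.05
position: [0.6447, -0.0974, 0.1378]
orientation: [-179.9, -0.0, 70.3]
ft_force: [0.2, 0.1, -0.4]
grip_width: 0.0856
grasp_force: 0.0
```

Call:
step_arm:
  increments:
    - [[0,0,0,0,0.08,1,-1],[0,0,0,0,0,1,-1],[0,0,0,0,0,1,-1],[0,0,0,0,0,1,-1],[0,0,0,0,0,1,-1],[0,0,0,0,0,0.5,-1],[0,0,0,0,0,0,-1],[0,0,0,0,0,0,1],[0,0,0,0,0,0,1],[0,0,0,0,0,0,1],[0,0,0,0,0,0,1],[0,0,0,0,0,0,1],[0,0,0,0,0,0,1]]
  newtons: 80

```text
time: 23.13
position: [0.6485, -0.0986, 0.0296]
orientation: [179.8, -0.0, 70.4]
ft_force: [-0.5, 0.8, 6.7]
grip_width: 0.0409
grasp_force: 82.1
```

Call:
step_arm:
  increments:
    - [[0,0,0,0,0,-1,1],[0,0,0,0,0,-1,1],[0,0,0,0,0,-1,1],[0,0,0,0,0,-1,1],[0,0,0,0,0,-1,1],[0,0,0,0,0,-1,1],[0,0,-0.956,0,0,0,1],[0,0,-0.956,0,0,0,1],[0,0,-0.956,0,0,0,1],[0,0,-0.956,0,0,0,1],[0,0,-0.956,0,0,0,1],[0,0,-0.956,0,0,0,1],[0,0,-0.956,0,0,0,1],[0,0,-0.956,0,0,0,1],[0,0,-0.956,0,0,0,1],[0,0,-0.956,0,0,0,1],[0,0,-0.956,0,0,0,1],[0,0,-0.956,0,0,0,1],[0,0,-0.956,0,0,0,1],[0,0,-0.956,0,0,0,1]]

```text
time: 24.8
position: [0.6464, -0.0982, 0.1469]
orientation: [-180.0, -0.1, 147.4]
ft_force: [0.3, -0.0, -2.3]
grip_width: 0.0412
grasp_force: 81.7
```

Call:
step_arm:
  increments:
    - [[0,0,-0.956,0,0,0,1],[0,0,-0.956,0,0,0,1],[0,0,-0.956,0,0,0,1],[0,0,-0.956,0,0,0,1],[0,0,-0.956,0,0,0,1],[0,0,-0.956,0,0,0,1],[0,0,0,0.527,0.9525,0,1],[0,0,0,0.527,0.9525,0,1],[0,0,0,0.527,0.9525,0,1],[0,0,0,0.527,0.9525,0,1],[0,0,0,0.527,0.9525,0,1],[0,0,0,0.527,0.9525,0,1],[0,0,0,0.527,0.9525,0,1],[0,0,0,0.527,0.9525,0,1],[0,0,0,0.527,0.9525,0,1],[0,0,0,0.527,0.9525,0,1],[0,0,0,0.527,0.9525,0,1],[0,0,0,0.527,0.9525,0,1],[0,0,0,0,0,0,1],[0,0,0,0,0,0,1]]

```text
time: 26.47
position: [0.5197, 0.1309, 0.1472]
orientation: [-180.0, -0.1, -179.9]
ft_force: [0.3, -1.1, -1.7]
grip_width: 0.0413
grasp_force: 82.0
```

Run:
```python
from station import eyes
import cv2,numpy as np
s=eyes.snapshot("scene")["image"][:,:,::-1]
cv2.imwrite("pics/p4.png",cv2.resize(s[60:285,290:590],(800,600),interpolation=2))
```

```text
(no output)
```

View pics/p4.png

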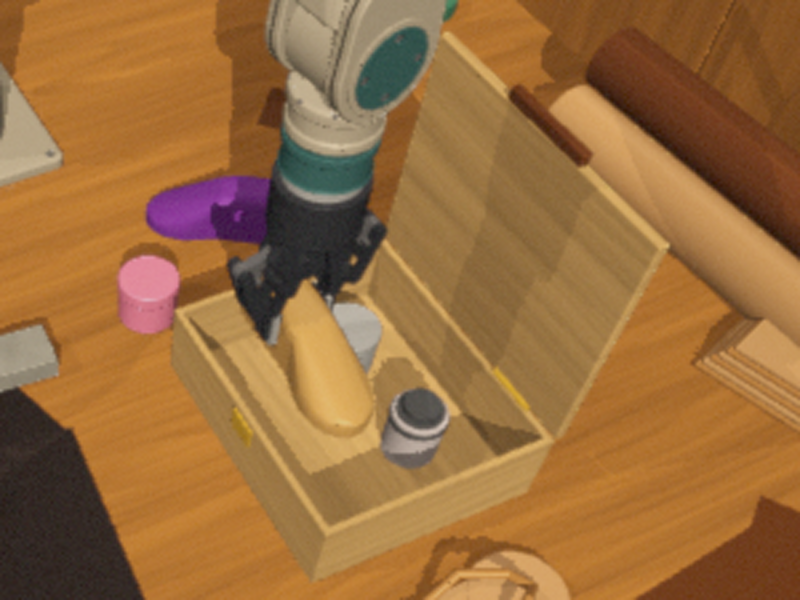

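The last is held level and aligned over the free right half of the box. The tin at (358,340) and the case at (415,430) are upright and clear of it.

Call:
step_arm:
  increments:
    - [[0,0,0,0,0,1,1],[0,0,0,0,0,1,1],[0,0,0,0,0,1,1],[0,0,0,0,0,1,1],[0,0,0,0,0,0.8,1],[0,0,0,0,0,0.4,1],[0,0,0,0,0,0.2,1],[0,0,0,0,0,0.1,1],[0,0,0,0,0,0,1],[0,0,0,0,0,0,1]]

```text
time: 27.35
position: [0.5251, 0.1311, 0.0431]
orientation: [179.9, 0.4, 179.9]
ft_force: [-7.0, 6.3, 24.2]
grip_width: 0.0412
grasp_force: 88.3
```

Run:
```python
from station import eyes,status
import cv2,numpy as np
o=status.observe();print(o["ft_force"],o["wrist_torque"],o["position"])
s=eyes.snapshot("scene")["image"][:,:,::-1]
cv2.imwrite("pics/p5.png",cv2.resize(s[130:280,350:500],(600,600),interpolation=2))
```

```text
[-6.98041426  6.30161841 24.19911375] [-0.23489344  1.21276302 -0.3213246 ] [0.52505576 0.13105714 0.04309461]
```

View pics/p5.png

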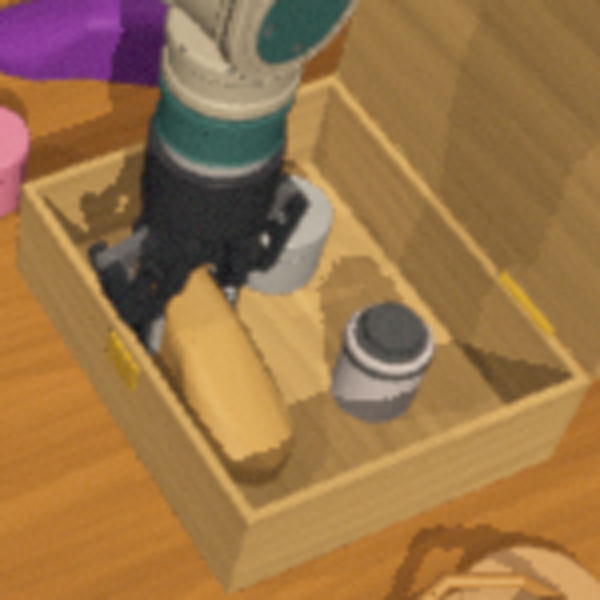

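The gripper's linkage is bearing on the right wall's rim: the contact works out near y=0.08, and the picture shows the knuckle at (110,290) by that wall. I'll lift, then shift the last left and forward, between the tin and the case.

Call:
step_arm:
  increments:
    - [[0,0,0,0,0,-1,1],[0,0,0,0,0,-0.5,1],[0,0,0,-0.7,0.4,0,1],[0,0,0,-0.6,0.35,0,1],[0,0,0,0,0,0,1],[0,0,0,0,0,0.5,1],[0,0,0,0,0,0.5,1],[0,0,0,0,0,0.3,1],[0,0,0,0,0,0,1],[0,0,0,0,0,0,1]]

```text
time: 28.23
position: [0.545, 0.1448, 0.0402]
orientation: [-180.0, -0.2, 180.0]
ft_force: [0.6, 0.3, -3.0]
grip_width: 0.0414
grasp_force: 84.9
```

Free now. I'll lower the rest of the way.

Call:
step_arm:
  increments:
    - [[0,0,0,0,0,0.12,1],[0,0,0,0,0,0.1,1],[0,0,0,0,0,0,1]]

```text
time: 28.48
position: [0.5467, 0.1452, 0.0372]
orientation: [-180.0, -0.0, 180.0]
ft_force: [-0.1, 0.4, -2.9]
grip_width: 0.0411
grasp_force: 84.9
```

Call:
step_arm:
  increments:
    - [[0,0,0,0,0,0.12,1],[0,0,0,0,0,0,1]]

```text
time: 28.65
position: [0.5475, 0.1454, 0.0356]
orientation: [180.0, 0.1, 180.0]
ft_force: [-1.1, -0.8, 1.5]
grip_width: 0.0409
grasp_force: 85.0
```

Call:
step_arm:
  increments:
    - [[0,0,0,0,0,0,-0.45],[0,0,0,0,0,0,-0.45],[0,0,0,0,0,0,-0.45],[0,0,0,0,0,0,-0.45],[0,0,0,0,0,-0.5,-0.45],[0,0,0,0,0,-1,-0.45],[0,0,0,0,0,-1,-0.45],[0,0,0,0,0,-1,-0.45],[0,0,0,0,0,-1,-0.45],[0,0,0,0,0,-1,1],[0,0,0,0,0,-1,1],[0,0,0,0,0,-1,1],[0,0,0,0,0,-1,1],[0,0,0,0,0,-1,1],[0,0,0,0,0,-1,1],[0,0,0,0,0,-1,1],[0,0,0,0,0,-1,1],[0,0,0,0,0,-1,1],[0,0,0,0,0,-1,1],[0,0,0,0,0,-1,1]]

```text
time: 30.32
position: [0.5464, 0.1452, 0.3468]
orientation: [180.0, 0.0, 180.0]
ft_force: [0.8, 0.2, 0.6]
grip_width: 0.0001
grasp_force: 0.0
```

Call:
step_arm:
  increments:
    - [[0,0,0,0,0,-1,1],[0,0,0,0,0,-0.5,1],[0,0,0,0,0,0,1]]

```text
time: 30.57
position: [0.5479, 0.1454, 0.3785]
orientation: [180.0, 0.3, 180.0]
ft_force: [-0.7, -0.2, 0.7]
grip_width: 0.0
grasp_force: 0.0
```

Run:
```python
from station import eyes
import cv2,numpy as np
s=eyes.snapshot("scene")["image"][:,:,::-1];t=eyes.snapshot("top")["image"][:,:,::-1]
cv2.imwrite("pics/p6.png",np.hstack([cv2.resize(s[60:260,340:540],(400,400),interpolation=2),cv2.resize(t[140:310,110:280],(400,400),interpolation=2)]))
```

```text
(no output)
```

View pics/p6.png

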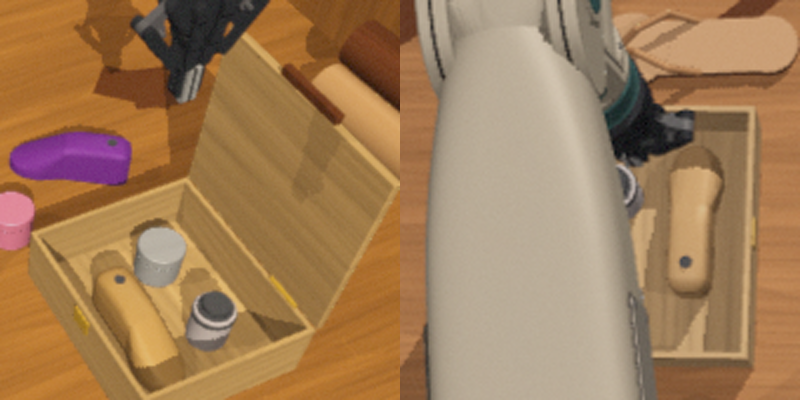

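The last, tin and case stand side by side in the box, all upright. Next is the lid: I go over it and down on its outer side.

Call:
step_arm:
  increments:
    - [[0,0,0,0,0.935,0,1],[0,0,0,0,0.935,0,1],[0,0,0,0,0.935,0,1],[0,0,0,0,0.935,0,1],[0,0,0,0,0.935,0,1],[0,0,0,0,0.935,0,1],[0,0,0,0,0.935,0,1],[0,0,0,0,0.935,0,1],[0,0,0,0,0.935,0,1],[0,0,0,0,0.935,0,1],[0,0,0,0,0.935,0,1],[0,0,0,0,0.935,0,1],[0,0,0,0,0,1,1],[0,0,0,0,0,1,1],[0,0,0,0,0,1,1],[0,0,0,0,0,1,1],[0,0,0,0,0,0.1,1],[0,0,0,0,0,0,1]]

```text
time: 32.17
position: [0.5451, 0.3687, 0.2894]
orientation: [-179.8, -0.3, 180.0]
ft_force: [-0.4, -0.8, -0.7]
grip_width: -0.0001
grasp_force: 0.0
```

Call:
step_arm:
  increments:
    - [[0,0,0,0,-0.72,0,1],[0,0,0,0,-0.72,0,1],[0,0,0,0,-0.72,0,1],[0,0,0,0,-0.666,0.055,1],[0,0,0,0,-0.666,0.055,1],[0,0,0,0,-0.666,0.055,1],[0,0,0,0,-0.666,0.055,1]]

```text
time: 32.75
position: [0.5472, 0.2719, 0.2888]
orientation: [179.9, 0.1, 179.9]
ft_force: [0.6, 2.7, -0.5]
grip_width: -0.0
grasp_force: 1.1
```

Pushing with 2.7 N, so the lid is moving. I'll continue the arc.

Call:
step_arm:
  increments:
    - [[0,0,0,0,-0.63,0.226,1],[0,0,0,0,-0.63,0.226,1],[0,0,0,0,-0.63,0.226,1],[0,0,0,0,-0.63,0.226,1],[0,0,0,0,-0.55,0.38,1],[0,0,0,0,-0.55,0.38,1],[0,0,0,0,-0.55,0.38,1],[0,0,0,0,-0.55,0.38,1]]

```text
time: 33.42
position: [0.5465, 0.1779, 0.2388]
orientation: [180.0, -0.1, 180.0]
ft_force: [0.4, 2.3, 0.2]
grip_width: -0.0
grasp_force: 0.8
```

Call:
step_arm:
  increments:
    - [[0,0,0,0,-0.43,0.51,1],[0,0,0,0,-0.43,0.51,1],[0,0,0,0,-0.43,0.51,1],[0,0,0,0,-0.43,0.51,1],[0,0,0,0,-0.286,0.606,1],[0,0,0,0,-0.286,0.606,1],[0,0,0,0,-0.286,0.606,1],[0,0,0,0,-0.286,0.606,1]]

```text
time: 34.08
position: [0.5466, 0.121, 0.1494]
orientation: [180.0, -0.0, 180.0]
ft_force: [0.2, 1.2, 0.8]
grip_width: -0.0
grasp_force: 0.7
```

Call:
step_arm:
  increments:
    - [[0,0,0,0,-0.12,0.66,1],[0,0,0,0,-0.12,0.66,1],[0,0,0,0,-0.12,0.6,1],[0,0,0,0,-0.12,0.4,1],[0,0,0,0,0,0,1]]

```text
time: 34.5
position: [0.5452, 0.111, 0.1019]
orientation: [-179.9, -0.2, 179.9]
ft_force: [-1.0, -0.5, 0.1]
grip_width: 0.0001
grasp_force: 0.0
```

Tip at 0.091, nearly shut. One gentle press, then retract.

Call:
step_arm:
  increments:
    - [[0,0,0,0,0,0.1,1],[0,0,0,0,0,0.1,1],[0,0,0,0,0,0,1]]

```text
time: 34.75
position: [0.5471, 0.1119, 0.1011]
orientation: [-180.0, 0.0, 180.0]
ft_force: [0.3, -0.1, -0.3]
grip_width: -0.0001
grasp_force: 0.0
```

Call:
step_arm:
  increments:
    - [[0,0,0,0,0,0.1,1],[0,0,0,0,0,0.1,1],[0,0,0,0,0,0,1]]

```text
time: 35.0
position: [0.5473, 0.1119, 0.1008]
orientation: [-180.0, 0.1, 180.0]
ft_force: [-9.0, -1.8, 23.8]
grip_width: 0.0001
grasp_force: 11.9
```

Pressing with 24 N on the shut lid, tip at 0.090 m. Now I retract.

Call:
step_arm:
  increments:
    - [[0,0,0,0,0,-0.5,1],[0,0,0,0,0,-1,1],[0,0,0,0,0,-1,1],[0,0,0,0,0,-1,1],[0,0,0,0,0,-1,1],[0,0,0,0,0,-1,1],[0,0,0,0,0,-1,1],[0,0,0,0,0,0,1],[0,0,0,0,0,0,1],[0,0,0,0,0,0,1]]

```text
time: 35.83
position: [0.5464, 0.1119, 0.2258]
orientation: [-180.0, -0.0, 180.0]
ft_force: [0.8, 0.4, -0.2]
grip_width: 0.0002
grasp_force: 0.0
```

```bash
python3 -c "
from station import order,status
o=status.observe();print(o['position'],o['ft_force'],abs(o['qd']).max());print(order.finish_job())"
```

```text
[0.54642848 0.11194737 0.22579463] [ 0.83373218  0.38862443 -0.22246021] 1.265692038093059
the job is handed in; nothing more can be done
None
```

The case's tubes are pushed home, the case, last and tin stand upright side by side in the box, and the lid is shut; I handed the job in at about 36 s and got no verdict back, with the lid's closing judged from force and fingertip height, not a final picture.

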